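# Load blanks into a bench mill's guarded corner

### The arm

A 6-joint arm with a two-finger parallel gripper is mounted at the origin on the work surface. World frame = base frame: x ahead of the robot, y to its left, z up, the work surface at z = 0. Lengths are in m, angles in rad, forces in N, time in s.
With the tool pointing down it reaches from about 0.35 to 0.975 m from the base axis. Payload 4.9 kg.
Tool frame: the origin (TCP) lies at the very end of the fingers, on their centre line; the grasp point (between the pads) lies 19 mm behind it (ctrl.tcp_to_grasp is the z of the grasp point in the tool frame, in m); z points along the fingers, y is the line along which they close (so a half turn about z gives the same grasp; the last joint's range is limited). The gripper opens to 85 mm and grips with 20 to 120 N. Pads are 22 mm wide; open, the fingers measure 114 mm over their backs; the gripper's body (76 mm by 85 mm) begins 54 mm behind the grasp point. The pads swing forward as they close: fully open they stand 13 mm farther back than shut.
Start: joints at [1.193, 0.053, 1.613, -0, 1.476, -0.119], TCP at [0.16, 0.604, 0.231] pointing down, gripper open.
Joint ranges: [-3.01, 3.01], [-1.01, 2.22], [0.06, 2.58], [-1.02, 4.17], [0.09, 2.62], [-3.14, 3.14]. Speed limits (rad/s): [2.57, 2.57, 3.14, 3.14, 3.14, 3.14].

### API

Orientations are given as a rotation vector (axis times angle).
In Python, from station import ctrl, eyes, job, nets gives the robot as it stands. The module is installed in compiled form; this text tells all that it offers.
- The arm moves only by the tool jog_arm, never from a script. Its argument "commands" is one flat list of numbers, 7 for each row, row after row: the shift along the tool's x, y, z each as a share of 0.06 m, from -1 to 1, then the turn, a rotation vector about the tool's x, y, z each as a share of 0.1 rad, from -1 to 1, then the finger opening in mm, from 0 to 85.4. In form: [x, y, z, ax, ay, az, grip, x, y, z, ax, ay, az, grip, ...]. A call has 1 to 20 rows; each row shifts and turns the commanded pose from where the row before left it, along the tool's axes as they then stand; what a row does not reach is not made up. A row lasts 1/8 s, in which the tool goes at most 62.5 mm and 10.7 degrees, less where a joint would pass 70% of its speed; a pose out of reach is approached as far as the arm can. A call with a number of a shift or a turn outside -1 to 1 is refused whole. A call with a gripper value outside its range is refused whole. The fingers move at their own pace and stop on an object; "newtons" is the grip in N (left out, the last holds). Time passes only in rows, so rows that do not move let the fingers close. It gives the time, the measured TCP pose, the force, the opening and the grip force at its end, in the units of the state.
- ctrl.get_obs(): the state, without advancing time (a new reading comes with each control period).
- eyes.get_image(name): name is "side" or "top" or "wrist"; returns a dict with "image" (400x640x3 uint8, red, green, blue), "z_map" (400x640 float32, m along the optical axis (not along the pixel's ray), 0 where there is no reading), "K" (3x3 intrinsics, pixels), "cam_to_world" (4x4, takes a point from camera to world coordinates). Camera axes: x right, y up, looking along -z (the intrinsics and any distortion apply to the point x, -y, -z); pixel columns grow to the right and rows downward; lengths in m; the calibration is good to about 2 mm. A picture is of the moment at which its call begins.
- job.finish_job(): hands the job in; it is judged then, once.
Trained networks look in the newest picture that a camera, given by its name, has taken for a name from the list of things; names that differ only in an ending like _2 or _b are one class to them, and where a whole thing is asked for, a point or a joint stands for the part that bears it (a point fixed in the world has none). Each returns a list of dicts, best first, with "p" (0 to 1); they miss things now and then, are a little off and sometimes report something else, mostly with a low value. They report only what shows in the picture. A call takes as long as a camera call. They do not tell look-alikes from the thing itself.
- nets.silhouettes(camera, name): "mask" (400x640 bool, what is visible of it) and "bbox" ([left, top, right, bottom] in pixels, round what is visible of it).
The state is a dict: "t": time; "q": joint angles; "dq": joint speeds; "effort": joint torques, N m; "tool_pos": TCP position; "tool_rot": TCP orientation; "contact_force": force on the tool from outside, world axes, zero at the start; "wrist_torque": the same for the moment, N m; "opening": finger opening in m; "grip_force": force on a finger pad.
Only numpy, scipy, OpenCV 4.12 (cv2) and the standard library are available. Lean on these libraries where they do the work, as an engineer would, in place of code of your own. Each camera call takes 0.05 s, during which the arm holds its last target. There are 200 camera calls.

### The job

Slide the mill's guard fully open, lift out the finished brass end cap and stand it on the plywood board midway between the two wooden chucks. Then load every aluminium blank that is on the rubber mat: flat on the machine bed, its short (36 mm) end flush against the back fence, the blanks square and side by side without gaps in a row that starts hard against the left stop. Finally slide the guard fully shut, leaving the other things on the bench where they are.

Things in the scene. Friction and masses are not known exactly. Their poses are not given: they have to be found in the camera images.
- corner (a point): point on the machine bed (20 mm above the bench) where fence and stop meet. x points to the back fence (away from the robot), y to the left stop, z up. Fence face: x = 0; stop face: y = 0; both steel bars 25 mm high above the bed, 12 mm thick. Free bed: x -144 to 0, y -196 to 0 mm. The machine is fixed, turned by up to 0.12 rad.
- machine: green bench mill's loading bay, fixed; origin 60 mm in -x and 85 mm in -y from the corner, at bench level, same axes as the corner. A sill 26 mm above the bed ends the bed in front, side walls 56 mm above the bed (at corner y = +30 and -200 mm) carry the guard's tracks; a housing 52 mm above the bed lies behind the fence.
- guard (a joint): slide of the guard, a clear flat roof panel with yellow rim, 165 x 238 x 8 mm, top 67 mm above the bed. 0 = shut over the whole bay (front edge at corner x = -151 mm), 0.18 = fully open, moved along the corner's +x over the rear housing. End stops at both; it stays where left; about 3 N moves it.
- handle (a point): top centre of the black handle bar on the guard, 96 mm above the bed, 36 mm behind the guard's front edge, on its centre line; moves with the guard. The bar is 14 mm thick along the travel (point x), 80 mm long across it (y) and stands 29 mm above the roof.
- blank1: a plain aluminium block, 50 x 36 x 30 mm (its x, y, z), about 150 g, lying flat on the black rubber mat (3 mm thick) beside the machine; origin in the centre of its underside. All blanks are alike; two or three are present (an absent one reads None from the start).
- blank2: a plain aluminium block, 50 x 36 x 30 mm (its x, y, z), about 150 g, lying flat on the black rubber mat (3 mm thick) beside the machine; origin in the centre of its underside. All blanks are alike; two or three are present (an absent one reads None from the start).
- blank3: a plain aluminium block, 50 x 36 x 30 mm (its x, y, z), about 150 g, lying flat on the black rubber mat (3 mm thick) beside the machine; origin in the centre of its underside. All blanks are alike; two or three are present (an absent one reads None from the start).
- cap: the finished part, a solid brass-coloured turned end cap, 42 mm in diameter and 42 mm high, with a flange of 52 mm diameter on its lowest 6 mm; it starts upright on the bed inside the bay. Origin in the centre of its underside, z up.
- midway (a point): the point on the top of the fixed plywood board (8 mm thick, 310 x 120 mm) midway between its two wooden chucks. The chucks are 80 mm in diameter, rise 55 mm above the board and stand 105 mm either way along this point's x axis. The board lies beside the machine, on the left or the right, the mat on the other side.
- brush: a bench brush 160 mm long lying beyond the mat's far end; a bystander, to be left where it is; origin at the centre of its underside
- tin: a blue tin, 52 mm diameter, 45 mm high, beyond the board's far end; a bystander, to be left where it is; origin at the centre of its underside
- oil: an orange oil bottle, 56 mm diameter, 110 mm high, far right; a bystander, to be left where it is; origin at the centre of its underside
- wrench: a steel wrench 130 mm long lying to the left near the robot; a bystander, to be left where it is; origin at the centre of its underside
- disc: a steel disc, 60 mm diameter, 12 mm high, to the right near the robot; a bystander, to be left where it is; origin at the centre of its underside
- form: a dark wooden spinning form, 76 mm diameter, 60 mm high, far left; a bystander, to be left where it is; origin at the centre of its underside
Mind the look-alikes: they are no part of the job. Leave any turquoise look-alike of the blank2 alone.

How it is judged:
On the way, in this order (a step that is already met when the one before it is completed fails the run):
1. the guard is slid fully open (within 15 mm) (value of joint guard above 0.165 m), for 0.2 s.
2. with the guard still open, the cap stands on the board midway between the chucks (value of joint guard above 0.165 m and x of cap in the frame of midway between -0.015 and 0.015 m and y of cap in the frame of midway between -0.015 and 0.015 m and z of cap in the frame of midway between -0.004 and 0.004 m and angle between cap's own z axis and vertical below 0.06 rad and linear speed of cap below 0.01 m/s), for 0.2 s.
3. with the guard still open, all blanks present lie in the row in the fence corner (value of joint guard above 0.165 m and x of blank1 in the frame of corner between -0.028 and -0.022 m and z of blank1 in the frame of corner between -0.003 and 0.003 m and angle between the x axis of each of blank1, blank2, blank3 and the x axis of corner, either way round below 0.05 rad and angle between each of blank1, blank2, blank3's own z axis and vertical below 0.06 rad and linear speed of each of blank1, blank2, blank3 below 0.01 m/s and (y of blank1 in the frame of corner between -0.0205 and -0.0155 m or y of blank1 in the frame of corner between -0.0577 and -0.0503 m or y of blank1 in the frame of corner between -0.0949 and -0.0851 m) and x of blank2 in the frame of corner between -0.028 and -0.022 m and z of blank2 in the frame of corner between -0.003 and 0.003 m and (y of blank2 in the frame of corner between -0.0205 and -0.0155 m or y of blank2 in the frame of corner between -0.0577 and -0.0503 m or y of blank2 in the frame of corner between -0.0949 and -0.0851 m) and x of blank3 in the frame of corner between -0.028 and -0.022 m and z of blank3 in the frame of corner between -0.003 and 0.003 m and (y of blank3 in the frame of corner between -0.0205 and -0.0155 m or y of blank3 in the frame of corner between -0.0577 and -0.0503 m or y of blank3 in the frame of corner between -0.0949 and -0.0851 m) and (y of blank1 in the frame of corner between -0.0205 and -0.0155 m or y of blank2 in the frame of corner between -0.0205 and -0.0155 m or y of blank3 in the frame of corner between -0.0205 and -0.0155 m) and (y of blank1 in the frame of corner between -0.0577 and -0.0503 m or y of blank2 in the frame of corner between -0.0577 and -0.0503 m or y of blank3 in the frame of corner between -0.0577 and -0.0503 m)), for 0.2 s.
At the end, for the whole second after the job is handed in: Blanks flat on the bed, ends within 3 mm of the fence, square within 0.05 rad, in a gapless row from the stop (centres within 2.5, 3.7, 4.9 mm for 1st, 2nd, 3rd); cap upright on the board, within 15 mm of midway along each axis; guard shut within 6 mm; all at rest (x of blank1 in the frame of corner between -0.028 and -0.022 m and z of blank1 in the frame of corner between -0.003 and 0.003 m and angle between the x axis of each of blank1, blank2, blank3 and the x axis of corner, either way round below 0.05 rad and angle between each of blank1, blank2, blank3, cap's own z axis and vertical below 0.06 rad and linear speed of each of blank1, blank2, blank3, cap below 0.01 m/s and (y of blank1 in the frame of corner between -0.0205 and -0.0155 m or y of blank1 in the frame of corner between -0.0577 and -0.0503 m or y of blank1 in the frame of corner between -0.0949 and -0.0851 m) and x of blank2 in the frame of corner between -0.028 and -0.022 m and z of blank2 in the frame of corner between -0.003 and 0.003 m and (y of blank2 in the frame of corner between -0.0205 and -0.0155 m or y of blank2 in the frame of corner between -0.0577 and -0.0503 m or y of blank2 in the frame of corner between -0.0949 and -0.0851 m) and x of blank3 in the frame of corner between -0.028 and -0.022 m and z of blank3 in the frame of corner between -0.003 and 0.003 m and (y of blank3 in the frame of corner between -0.0205 and -0.0155 m or y of blank3 in the frame of corner between -0.0577 and -0.0503 m or y of blank3 in the frame of corner between -0.0949 and -0.0851 m) and (y of blank1 in the frame of corner between -0.0205 and -0.0155 m or y of blank2 in the frame of corner between -0.0205 and -0.0155 m or y of blank3 in the frame of corner between -0.0205 and -0.0155 m) and (y of blank1 in the frame of corner between -0.0577 and -0.0503 m or y of blank2 in the frame of corner between -0.0577 and -0.0503 m or y of blank3 in the frame of corner between -0.0577 and -0.0503 m) and x of cap in the frame of midway between -0.015 and 0.015 m and y of cap in the frame of midway between -0.015 and 0.015 m and z of cap in the frame of midway between -0.004 and 0.004 m and value of joint guard below 0.006 m); the robot touches nothing.
It fails at once if a bystander (brush, tin, oil, wrench, disc, form) is shifted by more than 40 mm (distance of any of brush, tin, oil, wrench, disc, form from where it was at the start of the episode above 0.04 m).
It fails at once if the cap is tipped over (angle between cap's own z axis and vertical above 0.8 rad).
Of blank1, blank2, blank3 only 2 to 3 are there at a start; the rules pass over those that are not, and their reading is None.
At some moment in a run one of blank1, blank2, blank3 may be knocked a few centimetres aside while the robot is not near it.
It also fails if it takes over 210 s, if anything falls off the work surface, if the arm or the gripper's body presses on something with over 40 N, if the wrist force passes 120 N, or if a joint passes its speed limit or range.

## Working session

There is one attempt and no reset: what is moved stays moved. The work goes in short steps, Python scripts to look and compute and a tool call to move; the robot and the scene stay as the last step left them, time stands still between calls to the robot, and variables do not carry over. Pictures are saved under pics/ and viewed, at most 14 in all, crops included, and the job is handed in when it is done.

Besides the shell and the picture viewer there is one more tool, called after "Emit:" as name(argument=value, ...) on one line, values as JSON. jog_arm: Moves the arm, as the interface text tells. Shift numbers are shares of 0.06 m and turn numbers shares of 0.1 rad, none past 1 either way. Its arguments: {"type":"object","properties":{"commands":{"type":"array","items":{"type":"number"}},"newtons":{"type":"number"}},"required":["commands"]}

```bash
mkdir -p pics; cat > h.py <<'E'
import numpy as np, cv2
from scipy.spatial.transform import Rotation as R
from station import ctrl, eyes, job, nets
def snap(n):
    d=eyes.get_image(n); return d
def cloud(d):
    K=d["K"];z=d["z_map"];v,u=np.mgrid[0:400,0:640]
    x=(u-K[0,2])/K[0,0]*z; y=(v-K[1,2])/K[1,1]*z
    P=np.stack([x,-y,-z],-1); T=np.array(d["cam_to_world"])
    W=P@T[:3,:3].T+T[:3,3]; W[z<=0]=np.nan; return W
def save(d,f): cv2.imwrite("pics/"+f,d["image"][:,:,::-1])
E
python3 - <<'E'
from h import *
o=ctrl.get_obs(); print({k:np.round(v,3) for k,v in o.items()}, ctrl.tcp_to_grasp)
t=snap("top"); s=snap("side"); save(t,"top0.png"); save(s,"side0.png")
W=cloud(t); print(np.round(t["cam_to_world"],3),t["K"])
np.savez("top0.npz",W=W,im=t["image"])
for n in ["blank1","cap","guard","handle","machine","midway","brush","tin","oil","wrench","disc","form"]:
    try:
        for r in nets.silhouettes("top",n)[:5]:
            m=r["mask"]; p=W[m]; p=p[~np.isnan(p[:,0])]
            print(n,round(r["p"],2),np.round(r["bbox"]),m.sum(),np.round(np.median(p,0),3),round(float(np.percentile(p[:,2],95)),3))
    except Exception as e: print(n,e)
E
```

```text
{'t': np.float64(0.0), 'q': array([ 1.193,  0.053,  1.614,  0.   ,  1.476, -0.119]), 'dq': array([-0.001,  0.   ,  0.002, -0.002,  0.001,  0.001]), 'effort': array([ 2.0000e-03, -3.9369e+01, -3.7018e+01,  0.0000e+00,  7.0000e-03,
       -0.0000e+00]), 'tool_pos': array([0.16 , 0.604, 0.23 ]), 'tool_rot': array([-4.050e-01, -3.115e+00,  3.000e-03]), 'contact_force': array([ 0.766, -0.442,  0.827]), 'wrist_torque': array([-0.01 , -0.006, -0.038]), 'grip_force': np.float64(0.0), 'opening': np.float64(0.085)} -0.0187
[[ 0.017  0.99  -0.137  0.412]
 [-1.     0.017 -0.006  0.048]
 [-0.003  0.137  0.991  1.152]
 [ 0.     0.     0.     1.   ]] [[372.72626561   0.         319.96121136]
 [  0.         372.72626561 200.99181286]
 [  0.           0.           1.        ]]
blank1 0.77 [256. 138. 268. 155.] 184 [0.734 0.231 0.03 ] 0.033
blank1 0.71 [229. 211. 244. 228.] 236 [0.515 0.311 0.033] 0.037
blank1 0.71 [145. 179. 163. 198.] 245 [0.601 0.574 0.029] 0.034
blank1 0.69 [176. 166. 197. 185.] 218 [0.647 0.473 0.03 ] 0.034
blank1 0.62 [224. 180. 240. 200.] 225 [0.6   0.325 0.033] 0.036
cap 0.21 [415. 164. 463. 267.] 4003 [ 0.533 -0.305  0.009] 0.063
guard 0.84 [290. 184. 379. 248.] 4935 [0.517 0.015 0.087] 0.091
handle 0.6 [292. 189. 378. 243.] 4818 [0.517 0.013 0.087] 0.091
machine 0.67 [293.  85. 375. 251.] 11790 [0.628 0.019 0.084] 0.2
midway 0.91 [419. 164. 463. 265.] 3945 [ 0.536 -0.305  0.009] 0.063
brush 0.58 [232. 127. 247. 179.] 509 [0.707 0.318 0.019] 0.023
brush 0.27 [290. 188. 378. 245.] 4909 [0.517 0.013 0.087] 0.091
tin 0.66 [428. 138. 450. 163.] 264 [ 0.733 -0.308  0.044] 0.048
tin 0.48 [417. 166. 460. 267.] 3980 [ 0.533 -0.304  0.009] 0.063
oil 0.63 [485. 219. 517. 238.] 452 [ 0.491 -0.466  0.073] 0.111
wrench 0.57 [299. 250. 323. 293.] 276 [0.352 0.087 0.008] 0.012
disc 0.71 [368. 263. 386. 286.] 281 [ 0.354 -0.115  0.013] 0.016
form 0.63 [166. 216. 187. 239.] 261 [0.478 0.478 0.033] 0.057
```

```bash
python3 - <<'E'
import cv2
a=cv2.imread("pics/top0.png")
cv2.imwrite("pics/a.png",cv2.resize(a[110:310,130:530],None,fx=2,fy=2,interpolation=cv2.INTER_CUBIC))
cv2.imwrite("pics/b.png",cv2.resize(a[125:240,130:280],None,fx=5,fy=5,interpolation=cv2.INTER_CUBIC))
E
```

```text
(no output)
```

View pics/a.png

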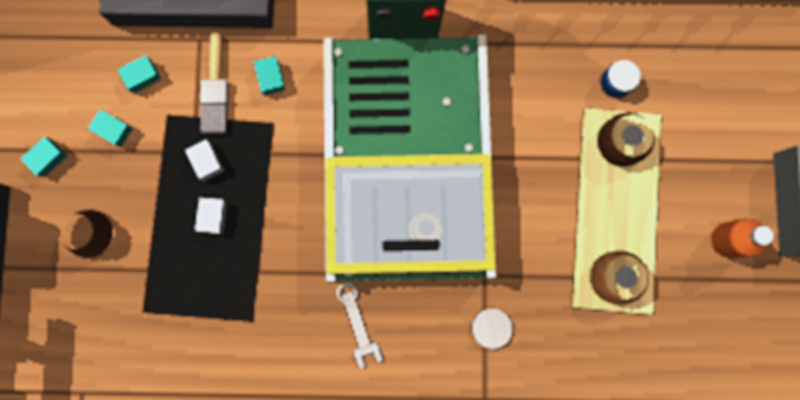

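View pics/b.png

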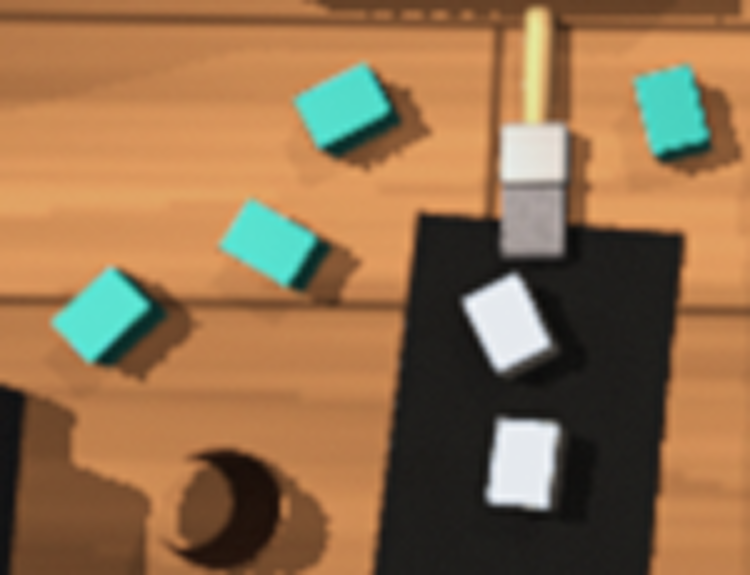

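View pics/side0.png

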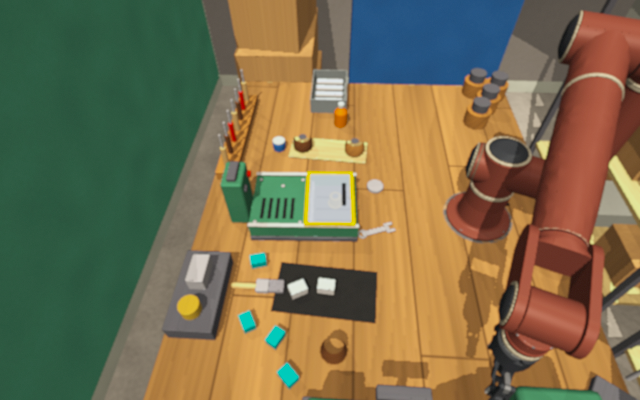

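The side and top views agree: two aluminium (white) blocks lie on the black mat, at top pixels about (232,190) and (235,218). The turquoise blocks at (201,146), (184,174), (151,188) and (264,147) are off the mat and the wrong colour, so they're look-alikes. The enlarged crop confirms this. The cap shows through the guard at about (342,223).

```bash
cat >> h.py <<'E'
def onplane(d,uv,z0):
    K=np.array(d["K"]);T=np.array(d["cam_to_world"]);uv=np.atleast_2d(uv).astype(float)
    r=np.stack([(uv[:,0]-K[0,2])/K[0,0],-(uv[:,1]-K[1,2])/K[1,1],-np.ones(len(uv))],-1)@T[:3,:3].T
    s=(z0-T[2,3])/r[:,2]; return T[:3,3]+r*s[:,None]
def plan(x,y,z,yaw):
    """deltas in tool axes to a down-pointing pose whose tool y axis lies at world angle yaw (mod pi)"""
    o=ctrl.get_obs(); A=R.from_rotvec(o["tool_rot"]); ty=A.as_matrix()[:,1]; c=np.arctan2(ty[1],ty[0])
    y_=c+(yaw-c+np.pi/2)%np.pi-np.pi/2
    B=np.array([[np.sin(y_),np.cos(y_),0],[-np.cos(y_),np.sin(y_),0],[0,0,-1]])
    if np.linalg.det(B)<0: B[:,0]*=-1
    d=A.inv().apply(np.array([x,y,z])-o["tool_pos"])/0.06
    w=(A.inv()*R.from_matrix(B)).as_rotvec()/0.1
    print("t",round(float(o["t"]),1),"pos",np.round(o["tool_pos"],4),"yaw",round(c,3),"shift",np.round(d,2),"turn",np.round(w,2),"F",np.round(o["contact_force"],1),"op",round(float(o["opening"]),4)); return d,w
E
python3 - <<'E'
from h import *
d=np.load("top0.npz");W=d["W"];im=d["im"]
t=snap("top")
hsv=cv2.cvtColor(im,cv2.COLOR_RGB2HSV)
m=cv2.inRange(hsv,(22,150,120),(35,255,255)); m[:180]=0;m[260:]=0;m[:,:285]=0;m[:,385:]=0
v,u=np.nonzero(m); P=onplane(t,np.c_[u,v],0.087)[:,:2]
zz=W[v,u,2]; print("rim z",np.nanmedian(zz))
r=cv2.minAreaRect((P*1000).astype(np.float32)); print(r)
box=cv2.boxPoints(r)/1000; print(np.round(box,4))
# top chucks
from math import *
B=W.copy(); 
for v0,v1 in((155,200),(230,275)):
    s=np.zeros(B.shape[:2],bool); s[v0:v1,410:470]=True
    s&=(abs(B[...,2]-0.063)<0.006); p=(B[s][:,:2]*1000).astype(np.float32); print("chuck",len(p),cv2.minEnclosingCircle(p),np.median(B[s],0))
s=np.zeros(B.shape[:2],bool); s[155:275,410:470]=True
s&=(abs(B[...,2]-0.008)<0.0045)
hm=cv2.inRange(hsv,(18,40,150),(32,160,255)); hm[~s]=0
v,u=np.nonzero(hm);print(len(v), cv2.minAreaRect((onplane(t,np.c_[u,v],0.008)[:,:2]*1000).astype(np.float32)))
# blanks
wm=((hsv[...,1]<60)&(hsv[...,2]>200))
for u0,v0 in((232,190),(235,218)):
    k=np.zeros(wm.shape,bool);k[v0-14:v0+14,u0-14:u0+14]=True;k&=wm;
    n,l,st,ce=cv2.connectedComponentsWithStats(k.astype(np.uint8));i=1+np.argmax(st[1:,4]);v,u=np.nonzero(l==i)
    p=(onplane(t,np.c_[u,v],0.033)[:,:2]*1000).astype(np.float32);print("blank",len(v),p.mean(0),cv2.minAreaRect(p),np.nanmedian(W[v,u],0))
E
```

```text
rim z 0.08729169896559985
((516.3507690429688, 9.749526977539062), (167.54962158203125, 237.25344848632812), 2.138766050338745)
[[ 0.4282  0.1252]
 [ 0.4371 -0.1119]
 [ 0.6045 -0.1057]
 [ 0.5956  0.1314]]
chuck 149 ((640.454345703125, -317.00848388671875), 35.3697395324707) [ 0.6383754  -0.31382642  0.06346164]
chuck 159 ((432.9425354003906, -301.2712097167969), 34.52116394042969) [ 0.43395472 -0.29806584  0.06354744]
2731 ((537.2996215820312, -311.3233642578125), (122.53624725341797, 309.87359619140625), 85.66284942626953)
blank 180 [599.62964 326.50116] ((599.4644775390625, 326.44049072265625), (47.686702728271484, 33.802223205566406), 28.629653930664062) [0.59976463 0.32668054 0.03311229]
blank 174 [513.73816 312.4281 ] ((513.9099731445312, 312.53955078125), (33.38802719116211, 47.00494384765625), 84.77845764160156) [0.51397592 0.31201444 0.03377696]
```

```bash
python3 - <<'E'
from h import *
d,w=plan(0.470,0.008,0.22,0.037)
t=snap("top")
for e in(-0.04,0,0.04):
    p=np.array([0.470-0.037*e,0.008+e,0.116,1]);c=np.linalg.inv(t["cam_to_world"])@p;K=t["K"];print(K[0,2]+K[0,0]*c[0]/-c[2],K[1,2]+K[1,1]*c[1]/c[2])
im=t["image"];v,u=np.nonzero(im[190:243,310:360].sum(2)<120);print(u.min()+310,u.max()+310,v.min()+190,v.max()+190)
E
```

```text
t 0.8 pos [0.1599 0.6042 0.2313] yaw 1.312 shift [-7.54 -8.28  0.19] turn [ 0.    0.   12.75] F [0.3 0.3 0.3] op 0.0854
350.2918469817854 231.62526658631776
335.86845024242626 231.9148315073394
321.4455308164006 232.20438684579173
322 348 231 234
```

Emit:
jog_arm(commands=[0,0,0,0,0,1,85,0,0,0,0,0,1,85,0,0,0,0,0,1,85,0,0,0,0,0,1,85,0,0,0,0,0,1,85,0,0,0,0,0,1,85,0,0,0,0,0,1,85,0,0,0,0,0,1,85,0,0,0,0,0,1,85,0,0,0,0,0,1,85,0,0,0,0,0,1,85,0,0,0,0,0,1,85,0,0,0,0,0,0.7,85], newtons=30)

```text
t: 2.42
tool_pos: [0.1599, 0.6042, 0.2313]
tool_rot: [-2.177, -2.265, -0.0]
contact_force: [1.0, 0.0, -0.3]
opening: 0.0853
grip_force: 0.0
```

```bash
python3 - <<'E'
from h import *
d,w=plan(0.470,0.008,0.18,0.037)
E
```

```text
t 2.4 pos [0.1599 0.6042 0.2313] yaw 0.04 shift [-10.13   4.77   0.86] turn [ 0.   -0.    0.03] F [ 1.   0.  -0.3] op 0.0853
```

Emit:
jog_arm(commands=[-0.85,0.4,0,0,0,0,50,-0.85,0.4,0,0,0,0,50,-0.85,0.4,0,0,0,0,50,-0.85,0.4,0,0,0,0,50,-0.85,0.4,0,0,0,0,50,-0.85,0.4,0,0,0,0,50,-0.85,0.4,0,0,0,0,50,-0.85,0.4,0,0,0,0,50,-0.85,0.4,0,0,0,0,50,-0.85,0.4,0,0,0,0,50,-0.85,0.4,0,0,0,0,50,-0.78,0.37,0.5,0,0,0,50,0,0,0.3,0,0,0,50,0,0,0,0,0,0,50])

```text
t: 4.18
tool_pos: [0.47, 0.0092, 0.1813]
tool_rot: [-2.172, -2.264, 0.003]
contact_force: [-0.6, 0.3, 0.2]
opening: 0.0503
grip_force: 0.0
```

```bash
python3 - <<'E'
from h import *
d,w=plan(0.470,0.008,0.098,0.037)
t=snap("wrist");save(t,"w1.png");W=cloud(t)
for r in nets.silhouettes("wrist","cap")[:2]:
    print(r["p"],r["bbox"],np.nanmedian(W[r["mask"]],0))
k=abs(W[...,2]-0.116)<0.006;p=W[k];print(len(p),p.size and np.round(np.percentile(p,[2,50,98],axis=0),4))
E
```

```text
t 4.2 pos [0.47   0.0092 0.1813] yaw 0.042 shift [-0.02  0.    1.39] turn [-0.04 -0.01  0.05] F [-0.6  0.3  0.2] op 0.0503
2085 [[ 0.464  -0.0266  0.1132]
 [ 0.4709  0.0137  0.116 ]
 [ 0.478   0.0488  0.1174]]
```

View pics/w1.png

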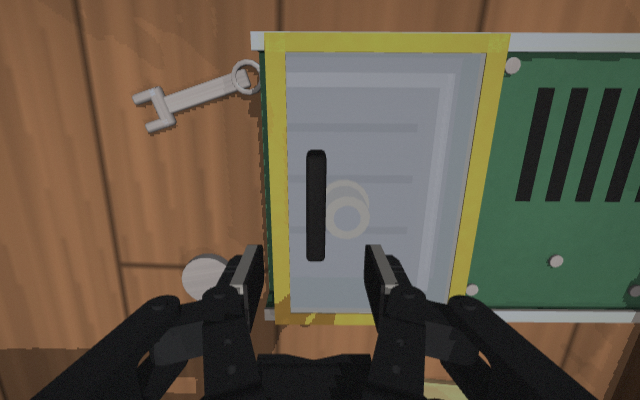

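The wrist view shows the shut guard with its handle bar at (316,205) between the open fingers, and the cap under the panel at (346,212).

Emit:
jog_arm(commands=[0,0,0.7,0,0,0,50,0,0,0.7,0,0,0,50,0,0,0,0,0,0,20,0,0,0,0,0,0,20,0,0,0,0,0,0,20,0,0.3,0,0,0,0,20,0,0.3,0,0,0,0,20,0,0.3,0,0,0,0,20,0,0.3,0,0,0,0,20,0,0.3,0,0,0,0,20,0,0.3,0,0,0,0,20,0,0.3,0,0,0,0,20,0,0.3,0,0,0,0,20,0,0.3,0,0,0,0,20,0,0.2,0,0,0,0,20,0,0,0,0,0,0,20])

```text
t: 6.28
tool_pos: [0.6424, 0.0156, 0.1009]
tool_rot: [-2.17, -2.263, 0.013]
contact_force: [-15.9, -2.8, 11.4]
opening: 0.0203
grip_force: 8.3
```

```bash
python3 - <<'E'
from h import *
d,w=plan(0.655,0.016,0.098,0.037)
E
```

```text
t 6.3 pos [0.6424 0.0156 0.1009] yaw 0.042 shift [-0.    0.21  0.05] turn [-0.1   0.01  0.05] F [-15.9  -2.8  11.4] op 0.0203
```

Emit:
jog_arm(commands=[0,0.15,0,0,0,0,20,0,0,0,0,0,0,20,0,0,0,0,0,0,20])

```text
t: 6.65
tool_pos: [0.6426, 0.0156, 0.1005]
tool_rot: [-2.158, -2.252, 0.039]
contact_force: [-46.2, -4.6, 29.2]
opening: 0.02
grip_force: 23.8
```

```bash
python3 - <<'E'
from h import *
t=snap("top");W=cloud(t);im=t["image"];save(t,"t2.png")
hsv=cv2.cvtColor(im,cv2.COLOR_RGB2HSV)
m=cv2.inRange(hsv,(22,150,120),(35,255,255)); m[260:]=0;m[:100]=0;m[:,:285]=0;m[:,385:]=0
v,u=np.nonzero(m); P=onplane(t,np.c_[u,v],0.087)[:,:2]*1000
r=cv2.minAreaRect(P.astype(np.float32)); print(r, P.min(0))
E
```

```text
((684.6762084960938, 15.982177734375), (168.571044921875, 237.2469024658203), 2.0716145038604736) [ 596.86870028 -102.42673889]
```

Emit:
jog_arm(commands=[0,-0.2,0,0,0,0,20,0,0,0,0,0,0,40,0,0,-0.5,0,0,0,60,0,0,-1,0,0,0,85,0,0,-1,0,0,0,85,0,-1,0,0,0,0,85,0,-1,0,0,0,0,85,0,-0.8,0,0,0,0,85,0,0,0,0,0,0,85])

```text
t: 7.82
tool_pos: [0.473, 0.0093, 0.2499]
tool_rot: [2.173, 2.266, 0.003]
contact_force: [0.6, -0.3, 0.1]
opening: 0.085
grip_force: 0.0
```

```bash
python3 - <<'E'
from h import *
d,w=plan(0.655,0.016,0.098,0.037)
t=snap("wrist");save(t,"w2.png");W=cloud(t)
for r in nets.silhouettes("wrist","cap")[:2]:
    print(r["p"],r["bbox"],np.nanmedian(W[r["mask"]],0))
np.savez("w2.npz",W=W,**t)
E
```

```text
t 7.8 pos [0.473  0.0093 0.2499] yaw 0.042 shift [-0.01  3.03  2.54] turn [0.03 0.   0.05] F [ 0.6 -0.3  0.1] op 0.085
0.85 [313.1, 164.3, 355.3, 214.1] [ 0.49851697 -0.00840467  0.06178722]
```

View pics/w2.png

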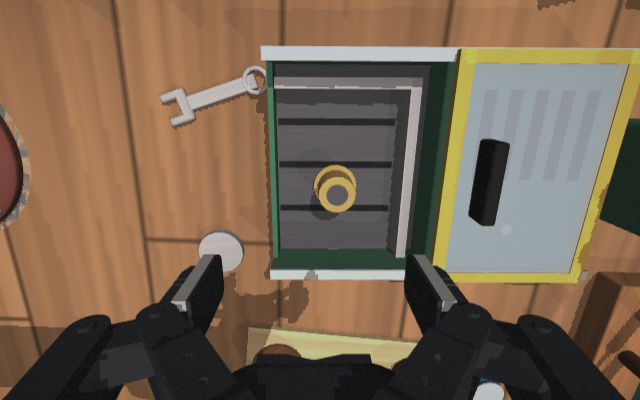

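The guard is open over the rear housing. The fence (column ~410) and stop (row ~83) are bare, and the cap is upright at (337,190).

```bash
python3 - <<'E'
from h import *
d=np.load("w2.npz");W=d["W"]
k=abs(W[...,2]-0.045)<0.004; 
v,u=np.mgrid[0:400,0:640]
f=k&(u>395)&(u<425)&(v>95)&(v<250); s=k&(u>285)&(u<395)&(v>74)&(v<92)
print(f.sum(),s.sum(),np.nanmedian(W[f][:,2]),np.nanmedian(W[150:160,290:310,2]))
# front edge of fence: min x per row; lower edge of stop: min y per column
E=np.array([[W[r][f[r]][:,0].min(),W[r][f[r]][:,0].max(),W[r][f[r]][:,1].mean()] for r in range(100,246) if f[r].any()])
S=np.array([[W[:,c][s[:,c]][:,1].min(),W[:,c][s[:,c]][:,1].max(),W[:,c][s[:,c]][:,0].mean()] for c in range(288,392) if s[:,c].any()])
for M in(E,S):
    for j in(0,1): print(np.polyfit(M[:,2],M[:,j],1), end=' ')
    print(np.median(M[:,1]-M[:,0]))
a,b=np.polyfit(E[:,2],E[:,0],1); c,e=np.polyfit(S[:,2],S[:,0],1)
x=(a*e+b)/(1-a*c); print("corner",x,c*x+e)
# rim front edge, walls
m=abs(W[...,2]-0.087)<0.004; m&=(u>430)&(v>70)&(v<250)
G=np.array([[W[r][m[r]][:,0].min(),W[r][m[r]][:,1].mean()] for r in range(80,240) if m[r].any()])
print("rim front at y~0.05:",np.median(G[:,0]), np.median(G[:,1]))
# cap top
q=abs(W[...,2]-0.062)<0.003; q&=(u>300)&(u<365)&(v>150)&(v<230)
p=(W[q][:,:2]*1000).astype(np.float32);print("cap",len(p),cv2.minEnclosingCircle(p),p.mean(0))
E
```

```text
1924 1325 0.04509682680218996 0.020170820245567322
[-0.03635465  0.5747474 ] [-0.15923383  0.59399747] 0.024451604140488747
[0.04150475 0.07542327] [0.03291611 0.09057633] 0.010732132724618093
corner 0.5711436247126143 0.09912843949296188
rim front at y~0.05: 0.6025233237015074 0.03667152749398105
cap 1068 ((499.77838134765625, -14.419610023498535), 20.811073303222656) [499.72946  -13.855383]
```

Emit:
jog_arm(commands=[0,0,0,0,0,-1,85,0,0,0,0,0,-1,85,0,0,0,0,0,-1,85,0,0,0,0,0,-1,85,0,0,0,0,0,-1,85,0,0,0,0,0,-1,85,0,0,0,0,0,-1,85,0,0,0,0,0,-1,85,0,0,0,0,0,-1,85,0,0,0,0,0,-1,85,0,0,0,0,0,-1,85,0,0,0,0,0,-1,85,0,0,0,0,0,-1,85,0,0,0,0,0,-1,85,0,0,0,0,0,-0.5,85,0,0,0,0,0,0,85])

```text
t: 9.93
tool_pos: [0.4759, 0.009, 0.2498]
tool_rot: [0.124, 3.138, 0.0]
contact_force: [-0.9, 0.3, 0.2]
opening: 0.0849
grip_force: 0.0
```

```bash
python3 - <<'E'
from h import *
plan(0.4998,-0.0142,0.029,1.495)
E
```

```text
t 9.9 pos [0.4759 0.009  0.2498] yaw 1.492 shift [-0.42 -0.35  3.68] turn [ 0.    0.01 -0.03] F [-0.9  0.3  0.2] op 0.0849
```

Emit:
jog_arm(commands=[-0.42,-0.35,0,0,0,0,85,0,0,0.8,0,0,0,85,0,0,0.8,0,0,0,85,0,0,0.8,0,0,0,85,0,0,0.6,0,0,0,85,0,0,0.4,0,0,0,85,0,0,0.28,0,0,0,85,0,0,0,0,0,0,85,0,0,0,0,0,0,30,0,0,0,0,0,0,30,0,0,0,0,0,0,30,0,0,0,0,0,0,30,0,0,0,0,0,0,30,0,0,0,0,0,0,30], newtons=60)

```text
t: 11.68
tool_pos: [0.4992, -0.0141, 0.0301]
tool_rot: [0.124, 3.136, -0.001]
contact_force: [-0.9, 0.1, 6.2]
opening: 0.0407
grip_force: 61.0
```

Emit:
jog_arm(commands=[0,0,-0.2,0,0,0,30,0,0,-0.4,0,0,0,30,0,0,-0.6,0,0,0,30,0,0,-0.6,0,0,0,30,0,0,-0.6,0,0,0,30,0,0,-0.3,0,0,0,30,0,0,0,0,0,0,30])

```text
t: 12.55
tool_pos: [0.4984, -0.014, 0.1916]
tool_rot: [0.124, 3.137, -0.0]
contact_force: [-0.4, 1.1, -3.0]
opening: 0.0405
grip_force: 60.7
```

```bash
python3 - <<'E'
from h import *
plan(0.537,-0.3105,0.10,1.495)
E
```

```text
t 12.6 pos [ 0.4984 -0.014   0.1916] yaw 1.492 shift [-1.03 -4.88  1.53] turn [-0.    0.02 -0.03] F [-0.4  1.1 -3. ] op 0.0405
```

Emit:
jog_arm(commands=[-0.1,-0.4,0,0,0,0,30,-0.15,-0.7,0,0,0,0,30,-0.15,-0.7,0,0,0,0,30,-0.15,-0.7,0,0,0,0,30,-0.15,-0.7,0,0,0,0,30,-0.15,-0.7,0,0,0,0,30,-0.13,-0.6,0,0,0,0,30,-0.05,-0.38,0,0,0,0,30,0,0,0,0,0,0,30,0,0,0.6,0,0,0,30,0,0,0.6,0,0,0,30,0,0,0.6,0,0,0,30,0,0,0.4,0,0,0,30,0,0,0.2,0,0,0,30,0,0,0,0,0,0,30])

```text
t: 14.42
tool_pos: [0.536, -0.3094, 0.0456]
tool_rot: [-0.122, -3.138, -0.002]
contact_force: [-0.0, 0.0, -1.4]
opening: 0.0407
grip_force: 61.0
```

```bash
python3 - <<'E'
from h import *
plan(0.537,-0.3105,0.0185,1.495)
E
```

```text
t 14.4 pos [ 0.536  -0.3094  0.0456] yaw 1.493 shift [-0.02 -0.02  0.45] turn [ 0.01 -0.02 -0.02] F [-0.   0.  -1.4] op 0.0407
```

Emit:
jog_arm(commands=[-0.02,-0.02,0.25,0,0,0,30,0,0,0.15,0,0,0,30,0,0,0.04,0,0,0,30,0,0,0,0,0,0,30])

```text
t: 14.92
tool_pos: [0.5375, -0.3119, 0.0199]
tool_rot: [-0.124, -3.139, -0.0]
contact_force: [0.3, 0.1, -2.3]
opening: 0.0407
grip_force: 61.0
```

```bash
python3 - <<'E'
from h import *
plan(0.537,-0.3105,0.0185,1.495)
E
```

```text
t 14.9 pos [ 0.5375 -0.3119  0.0199] yaw 1.492 shift [0.01 0.02 0.02] turn [ 0.   -0.   -0.03] F [ 0.3  0.1 -2.3] op 0.0407
```

Emit:
jog_arm(commands=[0,0,0.03,0,0,0,30,0,0,0,0,0,0,30,0,0,0,0,0,0,48,0,0,0,0,0,0,60,0,0,0,0,0,0,75,0,0,0,0,0,0,85,0,0,-0.4,0,0,0,85,0,0,-0.8,0,0,0,85,0,0,-1,0,0,0,85,0,0,-1,0,0,0,85,0,0,0,0,0,0,85])

```text
t: 16.3
tool_pos: [0.5406, -0.3141, 0.2185]
tool_rot: [0.123, 3.128, -0.012]
contact_force: [0.2, -0.8, 0.4]
opening: 0.0847
grip_force: 0.0
```

```bash
python3 - <<'E'
from h import *
t=snap("top");W=cloud(t);s=snap("wrist");save(s,"w3.png");Ws=cloud(s)
for c,X in(("wrist",Ws),):
  for r in nets.silhouettes(c,"cap")[:1]:
    m=r["mask"];p=X[m];p=p[abs(p[:,2]-0.050)<0.004];print(c,r["p"],len(p),p.mean(0))
  v,u=np.mgrid[0:400,0:640]
  q=abs(X[...,2]-0.063)<0.004
  n,l,st,ce=cv2.connectedComponentsWithStats(q.astype(np.uint8))
  for i in range(1,n):
    if st[i,4]>300: p=(X[l==i][:,:2]*1000).astype(np.float32);print("chuck",st[i],p.mean(0),cv2.minEnclosingCircle(p))
# blanks from top
hsv=cv2.cvtColor(t["image"],cv2.COLOR_RGB2HSV)
wm=((hsv[...,1]<60)&(hsv[...,2]>200)&(abs(W[...,2]-0.033)<0.008)); wm[:,:190]=0;wm[:,275:]=0
n,l,st,ce=cv2.connectedComponentsWithStats(wm.astype(np.uint8))
for i in range(1,n):
    if st[i,4]>60:
        v,u=np.nonzero(l==i);p=(onplane(t,np.c_[u,v],0.033)[:,:2]*1000).astype(np.float32);print("blank",st[i],cv2.minAreaRect(p),cv2.boxPoints(cv2.minAreaRect(p)).round().tolist())
plan(0.514,0.3125,0.2,0)
E
```

```text
wrist 0.65 1279 [ 0.53737958 -0.31252103  0.05022513]
chuck [277  18  76  82 373] [ 435.2201 -304.6966] ((432.4391174316406, -304.60174560546875), 32.74699020385742)
chuck [ 514   35   34  289 1592] [ 553.6289  -106.84578] ((576.1494140625, -105.88534545898438), 147.34506225585938)
chuck [ 296   39   38   41 1191] [ 432.11963 -304.48712] ((432.2807312011719, -304.54400634765625), 16.064069747924805)
chuck [  36  127   58  154 1044] [ 543.3635  -560.39056] ((549.8223876953125, -560.2273559570312), 80.20519256591797)
chuck [548 213  92  13 334] [601.0971   -38.784172] ((600.7612915039062, -38.50361633300781), 45.662418365478516)
chuck [300 261  31  27 647] [ 641.04974 -320.47852] ((641.5667114257812, -320.217041015625), 16.65239143371582)
blank [223 180  17  19 183] ((599.78759765625, 325.8485412597656), (47.683101654052734, 35.15688705444336), 28.621183395385742) [[570.0, 330.0], [587.0, 299.0], [629.0, 322.0], [612.0, 353.0]]
blank [228 209  13  17 191] ((514.3970336914062, 312.3812255859375), (48.43227005004883, 36.20684051513672), 0.9599598050117493) [[490.0, 330.0], [490.0, 294.0], [539.0, 295.0], [538.0, 331.0]]
t 16.4 pos [ 0.537  -0.3116  0.2092] yaw 1.492 shift [ 1.2  10.34  0.16] turn [-0.   -0.02 14.92] F [0.1 0.4 0.1] op 0.0853
```

View pics/w3.png

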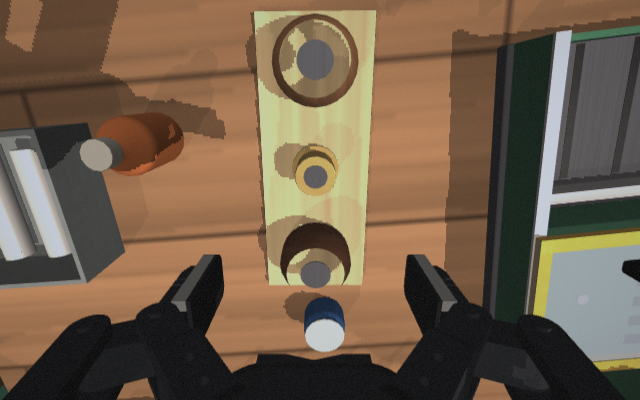

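The cap stands midway between the chucks: its centre is at (0.537,-0.3125), against a chuck mean of (0.537,-0.3124). Next are the blanks, starting with a closer look.

Emit:
jog_arm(commands=[0,0.5,0,0,0,0,85,0.1,0.85,0,0,0,0,85,0.1,0.85,0,0,0,0,85,0.1,0.85,0,0,0,0,85,0.1,0.85,0,0,0,0,85,0.1,0.85,0,0,0,0,85,0.1,0.85,0,0,0,0,85,0.1,0.85,0,0,0,0,85,0.1,0.85,0,0,0,0,85,0.1,0.85,0,0,0,0,85,0.1,0.85,0,0,0,0,85,0,0.85,0,0,0,0,85,0,0.5,0,0,0,0,85,0,0,0,0,0,0,85,0,0,0,0,0,0,85])

```text
t: 18.32
tool_pos: [0.5258, 0.3109, 0.2082]
tool_rot: [-0.124, -3.136, 0.003]
contact_force: [0.1, 0.6, 0.0]
opening: 0.0852
grip_force: 0.0
```

```bash
cat >> h.py <<'E'
def tops(d,z0,lo=None,tol=0.004,amin=200,sat=70):
    W=cloud(d);h=cv2.cvtColor(d["image"],cv2.COLOR_RGB2HSV)
    m=(abs(W[...,2]-z0)<tol)&(h[...,1]<sat)&(h[...,2]>110)
    n,l,st,ce=cv2.connectedComponentsWithStats(m.astype(np.uint8));out=[]
    for i in range(1,n):
        if st[i,4]>amin:
            p=(W[l==i][:,:2]*1000).astype(np.float32);r=cv2.minAreaRect(p)
            b=cv2.boxPoints(r);e=b[1]-b[0];g=b[2]-b[1];L=e if np.hypot(*e)>np.hypot(*g) else g
            a=np.arctan2(L[1],L[0]);a=(a+np.pi/2)%np.pi-np.pi/2
            print("top",st[i],np.round(r[0],1),np.round(r[1],1),"long axis",round(float(a),3),"mean",p.mean(0).round(1),"z",round(float(np.median(W[l==i][:,2])),4))
E
python3 - <<'E'
from h import *
s=snap("wrist");save(s,"w4.png");tops(s,0.033)
plan(0.514,0.3125,0.2,1.57)
E
```

```text
top [ 297  141   35   48 1649] [514.9 311.4] [35.7 49.5] long axis -0.071 mean [514.6 311.4] z 0.0331
top [ 308  215   50   50 1361] [601.  325.1] [50.6 36. ] long axis 0.481 mean [600.1 325.1] z 0.0331
t 18.4 pos [0.5261 0.3107 0.2088] yaw 1.491 shift [0.2  0.01 0.15] turn [-0.01 -0.02 -0.79] F [-0.1  0.2  0.7] op 0.0847
```

View pics/w4.png

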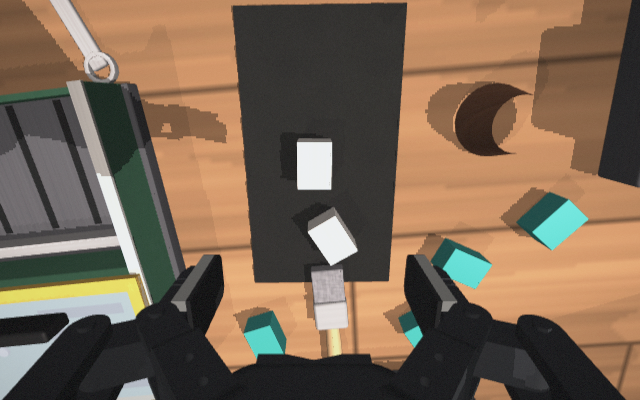

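The wrist view shows two aluminium blanks on the mat, at (314,165) and (332,237). The brush is at (330,300), and the turquoise decoys are off the mat.

Emit:
jog_arm(commands=[0.19,0.03,0.5,0,0,-0.08,85,0,0,0.8,0,0,0,75,0,0,0.8,0,0,0,75,0,0,0.6,0,0,0,75,0,0,0.4,0,0,0,75,0,0,0.21,0,0,0,75,0,0,0,0,0,0,75,0,0,0,0,0,0,20,0,0,0,0,0,0,20,0,0,0,0,0,0,20,0,0,0,0,0,0,20,0,0,0,0,0,0,20,0,0,0,0,0,0,20], newtons=50)

```text
t: 20.0
tool_pos: [0.5166, 0.3151, 0.0134]
tool_rot: [0.111, 3.137, 0.002]
contact_force: [-0.6, -0.9, 5.5]
opening: 0.035
grip_force: 52.3
```

```bash
python3 - <<'E'
from h import *
plan(0.514,0.3125,0.2,1.571+0.038)
E
```

```text
t 20.0 pos [0.5166 0.3151 0.0134] yaw 1.5 shift [ 0.03 -0.04 -3.11] turn [ 0.01  0.03 -1.09] F [-0.6 -0.9  5.5] op 0.035
```

Emit:
jog_arm(commands=[0,0,-0.3,0,0,0,20,0,0,-0.6,0,0,0,20,0,0,-0.6,0,0,0,20,0,0,-0.6,0,0,-0.5,20,0,0,-0.3,0,0,-0.59,20,0,-0.4,0,0,0,0,20,-0.1,-0.7,0,0,0,0,20,-0.1,-0.7,0,0,0,0,20,-0.1,-0.7,0,0,0,0,20,-0.1,-0.7,0,0,0,0,20,0,-0.7,0,0,0,0,20,0,-0.4,0,0,0,0,20,0,0,0,0,0,0,20])

```text
t: 21.62
tool_pos: [0.5489, 0.0565, 0.156]
tool_rot: [0.056, -3.141, -0.0]
contact_force: [0.9, 0.7, -1.6]
opening: 0.0352
grip_force: 51.4
```

```bash
python3 - <<'E'
from h import *
plan(0.544,0.0519,0.032,1.571+0.038)
s=snap("wrist");tops(s,0.045)
E
```

```text
t 21.6 pos [0.5489 0.0565 0.156 ] yaw 1.606 shift [ 0.08 -0.07  2.07] turn [ 0.   -0.   -0.03] F [ 0.9  0.7 -1.6] op 0.0352
top [ 354   37   32  195 2886] [505.4  98.9] [154.   17.6] long axis 0.029 mean [500. 101.] z 0.0451
top [ 135  220  139   13 1647] [581.5 -38.2] [ 13.2 120.9] long axis -1.516 mean [581.6 -38.6] z 0.0452
```

Emit:
jog_arm(commands=[0.08,-0.07,0.5,0,0,0,20,0,0,0.6,0,0,0,20,0,0,0.5,0,0,0,20,0,0,0.25,0,0,0,20,0,0,0.13,0,0,0,20,0,0,0.06,0,0,0,20,0,0,0,0,0,0,20,0,0,0,0,0,0,20])

```text
t: 22.68
tool_pos: [0.5453, 0.0532, 0.0343]
tool_rot: [-0.06, 3.139, -0.0]
contact_force: [-0.7, -0.5, -1.1]
opening: 0.0351
grip_force: 51.4
```

```bash
python3 - <<'E'
from h import *
plan(0.544,0.0519,0.030,1.571+0.038)
E
```

```text
t 22.7 pos [0.5453 0.0532 0.0343] yaw 1.609 shift [ 0.02 -0.02  0.07] turn [-0.    0.02 -0.  ] F [-0.7 -0.5 -1.1] op 0.0351
```

Emit:
jog_arm(commands=[0,0,0.05,0,0,0,20,0,0,0,0,0,0,20,-0.04,0,0,0,0,0,20,-0.04,0,0,0,0,0,20,-0.03,0,0,0,0,0,20,0,0,0,0,0,0,20])

```text
t: 23.42
tool_pos: [0.5484, 0.0534, 0.0305]
tool_rot: [0.06, -3.132, 0.0]
contact_force: [-13.3, -1.0, 11.5]
opening: 0.0346
grip_force: 53.1
```

```bash
python3 - <<'E'
from h import *
plan(0.544,0.0519,0.030,1.571+0.038)
E
```

```text
t 23.4 pos [0.5484 0.0534 0.0305] yaw 1.609 shift [ 0.07 -0.02  0.01] turn [-0.   -0.09  0.  ] F [-13.3  -1.   11.5] op 0.0346
```

Emit:
jog_arm(commands=[0.02,0,0,0,0,0,40,0,0,0,0,0,0,46,0,0,-0.1,0,0,0,46,0,0,-0.6,0,0,0,46,0,0,-0.6,0,0,0,30,0,0,-0.1,0,0,0,0,0,0,0,0,0,0,0,0,0,0,0,0,0,0,0,0,0,0,0,0,0])

```text
t: 24.55
tool_pos: [0.549, 0.0535, 0.1126]
tool_rot: [0.06, -3.138, -0.0]
contact_force: [0.1, -0.7, 0.1]
opening: 0.0001
grip_force: 0.0
```

```bash
python3 - <<'E'
from h import *
s=snap("wrist");tops(s,0.050)
plan(0.548,0.012,0.032,1.571+0.038)
E
```

```text
top [ 287  177   54   68 3366] [547.9  53.5] [51.4 37.2] long axis 0.023 mean [545.6  53.1] z 0.0501
t 24.6 pos [0.5492 0.0535 0.1129] yaw 1.609 shift [ 0.04 -0.69  1.35] turn [ 0.   -0.02 -0.  ] F [1.4 0.1 0. ] op 0.0
```

Emit:
jog_arm(commands=[0.03,-0.69,0,0,0,0,0,0,0,0,0,0,0,0,0,0,0.6,0,0,0,0,0,0,0.5,0,0,0,0,0,0,0.25,0,0,0,0,0,0,0,0,0,0,0,0,0.2,0,0,0,0,0,0,0.15,0,0,0,0,0,0,0.15,0,0,0,0,0,0,0,0,0,0,0,0])

```text
t: 25.85
tool_pos: [0.5488, 0.043, 0.0338]
tool_rot: [-0.062, 3.14, 0.0]
contact_force: [0.7, 0.4, -0.5]
opening: 0.0
grip_force: 0.0
```

```bash
python3 - <<'E'
from h import *
s=snap("wrist");tops(s,0.050)
plan(0.548,0.045,0.032,1.571+0.038)
E
```

```text
top [ 346  220   84   83 5602] [541.6  75.2] [41.3 36.2] long axis 0.034 mean [538.5  75.2] z 0.0501
t 25.9 pos [0.5487 0.0426 0.0336] yaw 1.61 shift [0.01 0.04 0.03] turn [0.   0.   0.01] F [-0.3 -0.8  0.5] op -0.0001
```

Emit:
jog_arm(commands=[0,0.04,0,0,0,0,0,0,0.04,0,0,0,0,0,0,0.04,0,0,0,0,0,0,0,0,0,0,0,0])

```text
t: 26.4
tool_pos: [0.5484, 0.0479, 0.0334]
tool_rot: [0.061, -3.141, 0.005]
contact_force: [0.1, -6.5, 1.3]
opening: 0.0001
grip_force: 2.9
```

```bash
python3 - <<'E'
from h import *
s=snap("wrist");tops(s,0.050)
plan(0.548,0.045,0.032,1.571+0.038)
E
```

```text
top [ 344  221   84   81 5493] [541.1  80. ] [40.3 38. ] long axis 0.031 mean [537.9  79.3] z 0.0501
t 26.4 pos [0.5483 0.0479 0.0334] yaw 1.609 shift [ 0.01 -0.05  0.02] turn [-0.03 -0.    0.  ] F [-0.7 -4.6  0.8] op -0.0002
```

Emit:
jog_arm(commands=[0,0.05,0,0,0,0,0,0,0,0,0,0,0,0,0,-0.2,0,0,0,0,0,0,-0.3,-0.4,0,0,0,0,0,-0.5,-0.9,0,0,0,30,0,-0.5,-0.9,0,0,0,85,0,0,0,0,0,0,85,0,0,0,0,0,0,85])

```text
t: 27.45
tool_pos: [0.5514, -0.0376, 0.165]
tool_rot: [0.059, -3.141, -0.001]
contact_force: [-1.0, 0.2, -1.3]
opening: 0.0726
grip_force: 0.0
```

```bash
cat >> h.py <<'E'
def bay(d):
    """stop, fence lines and blank tops in one wrist picture, corner frame by the bars"""
    W=cloud(d);h=cv2.cvtColor(d["image"],cv2.COLOR_RGB2HSV)
    c=np.array([0.5711,0.0991]);a=0.038;M=np.array([[np.cos(a),np.sin(a)],[-np.sin(a),np.cos(a)]])
    L=(W[...,:2]-c)@M.T*1000;z=W[...,2]
    k=(abs(z-0.045)<0.002)
    f=k&(L[...,0]>-4)&(L[...,0]<10)&(L[...,1]<-100)&(L[...,1]>-180); s=k&(L[...,1]>-4)&(L[...,1]<10)&(L[...,0]<-60)&(L[...,0]>-140)
    if f.sum()>20: print("fence x",np.percentile(L[f][:,0],[2,98]).round(1),end=' ')
    if s.sum()>20: print("stop y",np.percentile(L[s][:,1],[2,98]).round(1),end=' ')
    b=(abs(z-0.050)<0.0022)&(L[...,0]<3)&(L[...,0]>-140)&(L[...,1]<3)&(L[...,1]>-190)&(h[...,1]<60)
    n,l,st,ce=cv2.connectedComponentsWithStats(b.astype(np.uint8))
    for i in range(1,n):
        if st[i,4]>200:
            p=L[l==i].astype(np.float32);r=cv2.minAreaRect(p);print("\nblank top",st[i,4],np.round(r[0],1),np.round(r[1],1),round(r[2],1),"x",np.percentile(p[:,0],[1,99]).round(1),"y",np.percentile(p[:,1],[1,99]).round(1),end=' ')
    print()
E
python3 - <<'E'
from h import *
s=snap("wrist");bay(s);t=snap("top");bay(t)
tops(t,0.033,amin=60)
plan(0.6,0.325,0.2,1.571+0.481)
E
```

```text
fence x [-0.6  9.7] stop y [-1.3  9.7] 
blank top 2381 [-25.9 -19.6] [49.7 36.5] 0.1 x [-50.5  -1.9] y [-37.4  -2. ] 
stop y [1.6 9.9] 
top [223 180  17  19 176] [600.3 327.2] [48.9 36.6] long axis 0.504 mean [600.6 326.7] z 0.0332
top [533 191   6  40  81] [ 549.2 -596.6] [ 10.6 117.8] long axis -0.016 mean [ 550.3 -594.8] z 0.0333
top [583 191   6  40  90] [ 551.8 -745.8] [ 10.8 118. ] long axis -0.018 mean [ 551.  -745.1] z 0.0344
top [550 192   5  39  75] [ 549.  -645.4] [115.4   6.8] long axis 0.012 mean [ 550.8 -645. ] z 0.0329
t 27.6 pos [ 0.5504 -0.037   0.1632] yaw 1.61 shift [-1.06  6.   -0.61] turn [ 0.02 -0.03 -4.42] F [ 0.8  0.9 -0.5] op 0.0845
```

Blank 1 sits in the corner, square and about 1 mm from fence and stop. Going for blank 2.

Emit:
jog_arm(commands=[0,0.4,-0.3,0,0,0,85,-0.1,0.8,-0.3,0,0,0,85,-0.2,0.8,0,0,0,0,85,-0.2,0.8,0,0,0,0,85,-0.2,0.8,0,0,0,0,85,-0.2,0.8,0,0,0,0,85,-0.1,0.8,0,0,0,0,85,0,0.8,0,0,0,-0.5,85,0,0,0,0,0,-1,85,0,0,0,0,0,-1,70,0,0,0,0,0,-1,56,0,0,0,0,0,-1,56,0,0,0,0,0,0,56])

```text
t: 29.18
tool_pos: [0.5966, 0.3246, 0.1989]
tool_rot: [0.758, -3.045, 0.001]
contact_force: [-0.3, -0.4, 0.2]
opening: 0.056
grip_force: 0.0
```

```bash
python3 - <<'E'
from h import *
s=snap("wrist");tops(s,0.033)
W=cloud(s)
for r in nets.silhouettes("wrist","brush")[:1]: p=W[r["mask"]];print(r["p"],np.nanpercentile(p,[2,98],axis=0).round(3))
plan(0.5961,0.3231,0.0125,1.571+0.485)
E
```

```text
top [ 295  157   36   49 1689] [601.2 325.2] [50.  35.3] long axis 0.474 mean [600.6 324.7] z 0.033
0.69 [[0.646 0.297 0.008]
 [0.726 0.336 0.021]]
t 29.3 pos [0.5971 0.3245 0.1997] yaw 2.058 shift [ 0.02 -0.01  3.12] turn [ 0.   -0.02  0.02] F [ 0.5 -0.9  0.8] op 0.056
```

Emit:
jog_arm(commands=[0.02,0,0.6,0,0,0.12,56,0,0,0.8,0,0,0,56,0,0,0.7,0,0,0,56,0,0,0.5,0,0,0,56,0,0,0.3,0,0,0,56,0,0,0.2,0,0,0,56,0,0,0,0,0,0,56,0,0,0,0,0,0,20,0,0,0,0,0,0,20,0,0,0,0,0,0,20,0,0,0,0,0,0,20])

```text
t: 30.65
tool_pos: [0.5981, 0.3243, 0.0172]
tool_rot: [-0.74, 3.05, 0.001]
contact_force: [-0.6, -0.4, 6.4]
opening: 0.0347
grip_force: 51.9
```

```bash
python3 - <<'E'
from h import *
plan(0.5961,0.3231,0.0125,1.571+0.038)
E
```

```text
t 30.6 pos [0.5981 0.3243 0.0172] yaw 2.047 shift [ 0.04 -0.    0.08] turn [0.   0.03 4.38] F [-0.6 -0.4  6.4] op 0.0347
```

Emit:
jog_arm(commands=[0,0,-0.3,0,0,0,20,0,0,-0.6,0,0,0,20,0,0,-0.7,0,0,0,20,0,0,-0.6,0,0,0,20,0,0,-0.4,0,0,1,20,0,0,0,0,0,1,20,0,0,0,0,0,1,20,0,0,0,0,0,1,20,0,0,0,0,0,0.38,20,0,-0.4,0,0,0,0,20,0.2,-0.7,0,0,0,0,20,0.2,-0.7,0,0,0,0,20,0.2,-0.7,0,0,0,0,20,0.2,-0.7,0,0,0,0,20,0.1,-0.7,0,0,0,0,20,0,-0.6,0,0,0,0,20,0,-0.4,0,0,0,0,20,0,0,0,0,0,0,20])

```text
t: 32.9
tool_pos: [0.5535, 0.0258, 0.1714]
tool_rot: [0.055, -3.141, 0.0]
contact_force: [0.9, 0.4, -1.7]
opening: 0.0345
grip_force: 51.1
```

```bash
python3 - <<'E'
from h import *
plan(0.5401,0.0179,0.038,1.571+0.038)
bay(snap("wrist"))
E
```

```text
t 32.9 pos [0.5535 0.0258 0.1714] yaw 1.606 shift [ 0.23 -0.12  2.22] turn [-0.   -0.   -0.03] F [ 0.9  0.4 -1.7] op 0.0345
fence x [-0.6  9.8] stop y [-1.   9.8] 
blank top 2313 [-26.  -19.2] [49.9 36.1] 0.0 x [-50.6  -1.6] y [-37.1  -1.8]
```

Emit:
jog_arm(commands=[0.23,-0.12,0.5,0,0,-0.03,20,0,0,0.6,0,0,0,20,0,0,0.5,0,0,0,20,0,0,0.35,0,0,0,20,0,0,0.2,0,0,0,20,0,0,0.1,0,0,0,20,0,0,0,0,0,0,20,-0.04,0,0,0,0,0,20,-0.03,0,0,0,0,0,20,0,0,0,0,0,0,20])

```text
t: 34.2
tool_pos: [0.545, 0.0203, 0.0367]
tool_rot: [-0.065, 3.141, -0.0]
contact_force: [-1.1, -0.9, -1.7]
opening: 0.0346
grip_force: 51.2
```

```bash
python3 - <<'E'
from h import *
plan(0.5461,0.0179,0.0342,1.571+0.038)
E
```

```text
t 34.2 pos [0.545  0.0203 0.0367] yaw 1.612 shift [-0.02 -0.04  0.04] turn [-0.    0.    0.03] F [-1.1 -0.9 -1.7] op 0.0346
```

Emit:
jog_arm(commands=[0,0,0.05,0,0,0.03,20,-0.03,0,0,0,0,0,20,-0.03,0,0,0,0,0,20,-0.03,0,0,0,0,0,20,0,0,0,0,0,0,20])

```text
t: 34.83
tool_pos: [0.545, 0.0204, 0.0342]
tool_rot: [0.061, -3.125, 0.001]
contact_force: [-26.7, -2.2, 23.8]
opening: 0.0348
grip_force: 54.1
```

```bash
python3 - <<'E'
from h import *
plan(0.5461,0.0179,0.0342,1.571+0.038)
E
```

```text
t 34.8 pos [0.545  0.0204 0.0342] yaw 1.61 shift [-0.02 -0.04 -0.  ] turn [-0.   -0.16  0.01] F [-26.7  -2.2  23.8] op 0.0348
```

Emit:
jog_arm(commands=[0.06,0,-0.02,0,0,0,20,0,0,0,0,0,0,40,0,0,0,0,0,0,46,0,0,-0.1,0,0,0,46,0,0,-0.6,0,0,0,46,0,0,-0.6,0,0,0,30,0,0,-0.1,0,0,0,0,0,0,0,0,0,0,0,0,0,0,0,0,0,0])

```text
t: 35.95
tool_pos: [0.5454, 0.0205, 0.1166]
tool_rot: [0.06, -3.138, -0.001]
contact_force: [-0.7, -0.0, 0.7]
opening: 0.0001
grip_force: 0.0
```

```bash
python3 - <<'E'
from h import *
bay(snap("wrist"))
plan(0.548,-0.022,0.032,1.571+0.038)
E
```

```text
fence x [-0.6  9.7] stop y [-1.1  9.7] 
blank top 3120 [-25.6 -77.9] [36.  50.3] 89.9 x [-50.3  -2. ] y [-95.5 -60.3] 
blank top 3368 [-25.6 -19.1] [50.4 36.5] 0.1 x [-50.5  -1.3] y [-37.1  -1.8] 
t 36.0 pos [0.5454 0.0205 0.1166] yaw 1.609 shift [-0.02 -0.71  1.41] turn [ 0.   -0.03 -0.  ] F [-0.2 -0.   0.3] op -0.0
```

Emit:
jog_arm(commands=[-0.02,-0.66,0,0,0,0,0,0,0,0,0,0,0,0,0,0,0.6,0,0,0,0,0,0,0.5,0,0,0,0,0,0,0.27,0,0,0,0,0,0,0,0,0,0,0,0,0.2,0,0,0,0,0,0,0.15,0,0,0,0,0,0,0.08,0,0,0,0,0,0,0,0,0,0,0,0])

```text
t: 37.25
tool_pos: [0.5486, 0.0073, 0.0369]
tool_rot: [-0.061, 3.14, 0.0]
contact_force: [0.0, -0.0, -0.0]
opening: 0.0001
grip_force: 0.0
```

```bash
python3 - <<'E'
from h import *
bay(snap("wrist"))
plan(0.548,-0.022,0.032,1.571+0.038)
E
```

```text
fence x [-0.9  9.6] stop y [-1.3  9.7] 
blank top 5535 [-30.2 -62.4] [43.1 41.4] 89.6 x [-50.3 -13.2] y [-78.9 -41.7] 
blank top 7298 [-25.6 -19.2] [36.9 51.1] 89.7 x [-50.5  -1.9] y [-37.1  -1.8] 
t 37.3 pos [0.5485 0.0071 0.0366] yaw 1.609 shift [ 0.03 -0.48  0.08] turn [0.   0.01 0.  ] F [0.2 0.  0.4] op 0.0
```

Emit:
jog_arm(commands=[0,0.04,0,0,0,0,0,0,0.04,0,0,0,0,0,0,0.04,0,0,0,0,0,0,0.03,0,0,0,0,0,0,0,0,0,0,0,0])

```text
t: 37.92
tool_pos: [0.5482, 0.0122, 0.0366]
tool_rot: [-0.061, 3.141, -0.012]
contact_force: [-0.9, -13.3, 0.9]
opening: -0.0002
grip_force: 6.8
```

Emit:
jog_arm(commands=[0,-0.1,0,0,0,0,0,0,-0.25,0,0,0,0,0,0,-0.3,-0.6,0,0,0,0,0,-0.3,-0.8,0,0,0,0,0,0,-0.6,0,0,0,0,0,0,0,0,0,0,0])

```text
t: 38.67
tool_pos: [0.5525, -0.0423, 0.1605]
tool_rot: [-0.059, 3.134, -0.002]
contact_force: [0.4, 0.4, 0.2]
opening: 0.0001
grip_force: 0.0
```

```bash
python3 - <<'E'
from h import *
s=snap("wrist");bay(s);save(s,"w5.png")
t=snap("top");save(t,"t5.png");tops(t,0.033,amin=60)
plan(0.548,0,0.032,1.571+0.038)
E
```

```text
fence x [-0.6  9.8] stop y [-1.3  9.7] 
blank top 4929 [-25.4 -37.2] [50.6 72.8] 0.2 x [-50.3  -1.4] y [-72.9  -2.3] 
top [550 192   5  39  74] [ 549.  -644.7] [  8.5 115.3] long axis -0.028 mean [ 550.2 -644.7] z 0.033
top [566 200   6  31  64] [ 537.6 -694.8] [91.1  7.9] long axis 0.009 mean [ 535.7 -695. ] z 0.0343
top [583 202   9  30  69] [ 533.3 -746.7] [88.1 16.4] long axis 0.11 mean [ 532.5 -745.7] z 0.0342
t 38.8 pos [ 0.5499 -0.0414  0.1559] yaw 1.609 shift [0.   0.69 2.07] turn [ 0. -0. -0.] F [-0.9  0.6  0.1] op 0.0001
```

View pics/w5.png

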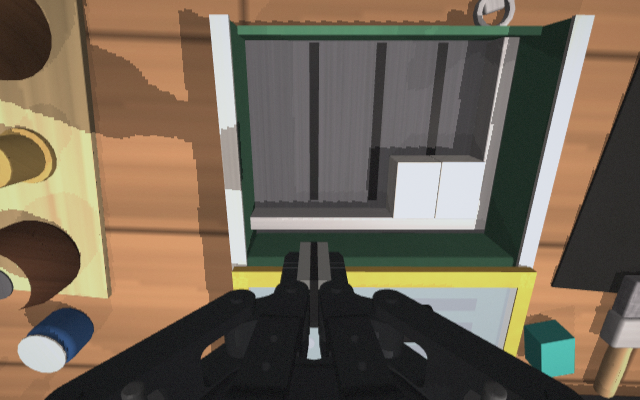

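View pics/t5.png

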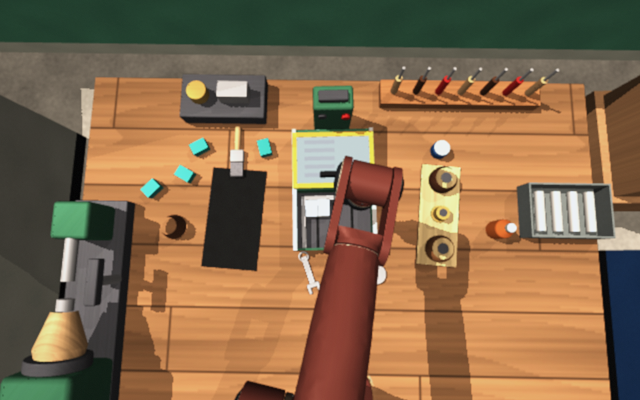

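The wrist view shows both blanks tight side by side in the corner at (418–460,188). The top view shows an empty mat, the cap on the board at (443,213), and the other things where they were. Now to shut the guard by pushing the handle from behind with closed fingers.

```bash
python3 - <<'E'
from h import *
plan(0.6662,0.0177,0.098,1.571+0.038)
E
```

```text
t 38.8 pos [ 0.5499 -0.0414  0.1559] yaw 1.609 shift [-1.98  0.91  0.96] turn [ 0. -0. -0.] F [-0.9  0.6  0.1] op 0.0001
```

Emit:
jog_arm(commands=[-0.6,0.3,0,0,0,0,0,-0.7,0.3,0,0,0,0,0,-0.68,0.31,0,0,0,0,0,0,0,0,0,0,0,0,0,0,0.5,0,0,0,0,0,0,0.44,0,0,0,0,0,0,0,0,0,0,0,0.2,0,0,0,0,0,0,0.3,0,0,0,0,0,0,0.3,0,0,0,0,0,0,0.3,0,0,0,0,0,0,0.3,0,0,0,0,0,0,0.3,0,0,0,0,0,0,0.3,0,0,0,0,0,0,0.3,0,0,0,0,0,0,0.3,0,0,0,0,0,0,0.25,0,0,0,0,0,0,0,0,0,0,0,0,0])

```text
t: 41.02
tool_pos: [0.4955, 0.0112, 0.1013]
tool_rot: [-0.06, 3.139, -0.001]
contact_force: [-0.6, -0.2, 0.7]
opening: 0.0002
grip_force: 0.0
```

```bash
python3 - <<'E'
from h import *
plan(0.4775,0.0105,0.098,1.571+0.038)
E
```

```text
t 41.0 pos [0.4955 0.0112 0.1013] yaw 1.609 shift [ 0.3  -0.    0.05] turn [-0.    0.02 -0.  ] F [-0.6 -0.2  0.7] op 0.0002
```

Emit:
jog_arm(commands=[0.1,0,0,0,0,0,0,0.1,0,0,0,0,0,0,0.06,0,0,0,0,0,0,0,0,0,0,0,0,0])

```text
t: 41.52
tool_pos: [0.4802, 0.0107, 0.1]
tool_rot: [-0.06, 3.141, -0.0]
contact_force: [1.2, 0.7, 1.6]
opening: 0.0002
grip_force: 1.0
```

```bash
python3 - <<'E'
from h import *
plan(0.4775,0.0105,0.098,1.571+0.038)
E
```

```text
t 41.5 pos [0.4802 0.0107 0.1   ] yaw 1.609 shift [ 0.04 -0.    0.03] turn [-0.  0. -0.] F [1.2 0.7 1.6] op 0.0002
```

Emit:
jog_arm(commands=[0.05,0,0,0,0,0,0,0.05,0,0,0,0,0,0,0,0,0,0,0,0,0])

```text
t: 41.9
tool_pos: [0.4773, 0.0105, 0.1001]
tool_rot: [-0.059, 3.132, 0.0]
contact_force: [16.0, 1.0, -7.1]
opening: -0.0001
grip_force: 7.4
```

The end stop is felt at the expected position. Backing off and checking.

Emit:
jog_arm(commands=[-0.15,0,0,0,0,0,0,-0.1,0,0,0,0,0,0,0,0,-0.7,0,0,0,0,0,0,-0.9,0,0,0,0,0,0,-0.9,0,0,0,0,0,0,0,0,0,0,0])

```text
t: 42.65
tool_pos: [0.4917, 0.0107, 0.2556]
tool_rot: [-0.06, 3.132, -0.002]
contact_force: [0.4, 0.0, -0.7]
opening: -0.0001
grip_force: 0.0
```

```bash
python3 - <<'E'
from h import *
s=snap("wrist");save(s,"w6.png");W=cloud(s)
c=np.array([0.5711,0.0991]);a=0.038;M=np.array([[np.cos(a),np.sin(a)],[-np.sin(a),np.cos(a)]])
L=(W[...,:2]-c)@M.T*1000;z=W[...,2]
k=(abs(z-0.087)<0.003)&(abs(L[...,1]+85)<60);print("guard x",np.percentile(L[k][:,0],[0.5,99.5]))
k=(abs(z-0.116)<0.003)&(abs(L[...,1]+85)<60)&(L[...,0]<0);print("handle x",np.percentile(L[k][:,0],[2,98]))
E
```

```text
guard x [-151.16799248   13.96141587]
handle x [-122.07484746 -108.47158508]
```

View pics/w6.png

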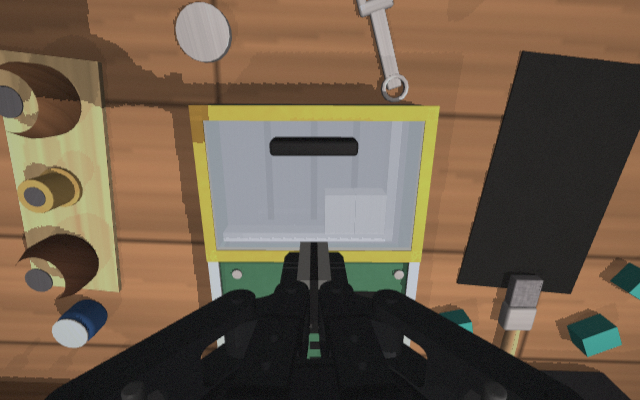

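The guard is shut, with its front edge at -151 mm. The blanks show through it, in the corner at (355,213), and the cap is on the board at (52,190).

```bash
python3 -c "
from h import *
print(job.finish_job())"
```

```text
the job is handed in; nothing more can be done
None
```

I handed the job in at about 43 s: the cap stands midway between the chucks, both blanks from the mat sit square in the fence and stop corner to within about 1 mm, the guard is shut, and no bystander was moved; no verdict came back.

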